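# Stow the hot shoe level and shut the drawer

### The arm

A 6-joint arm with a two-finger parallel gripper is mounted at the origin on the work surface. World frame = base frame: x ahead of the robot, y to its left, z up, the work surface at z = 0. Lengths are in m, angles in rad, forces in N, time in s.
With the tool pointing down it reaches from about 0.35 to 1 m from the base axis. Payload 7.1 kg.
Tool frame: the origin (TCP) lies between the finger pads; the fingertips stand 22 mm ahead of it and the grasp point (between the pads) lies 3 mm ahead of it; z points along the fingers, y is the line along which they close (so a half turn about z gives the same grasp; the last joint's range is limited). The gripper opens to 85 mm and grips with 20 to 120 N. Pads are 22 mm wide; open, the fingers measure 114 mm over their backs; the gripper's body (76 mm by 85 mm) begins 54 mm behind the grasp point. The pads swing forward as they close: fully open they stand 13 mm farther back than shut.
Start: joints at [-1.342, 0.423, 1.63, -0, 1.089, -0.019], TCP at [0.153, -0.606, 0.253] pointing down, gripper open.
Joint ranges: [-3, 3], [-0.9, 2.11], [0.09, 2.58], [-1.31, 4.45], [0.11, 2.69], [-2.54, 2.54]. Speed limits (rad/s): [2.39, 2.39, 3.01, 3.14, 3.14, 3.14].

### API

Orientations are given as a rotation vector (axis times angle).
In Python, from rig import manip gives the robot as it stands. The module is installed in compiled form; this text tells all that it offers. Calls block until the motion is done:
- manip.move_to(position, orientation): joint-space move of the TCP to a pose.
- manip.servo_line(position, orientation=None, rate=0.15): straight line of the TCP; orientation=None keeps the orientation; rate is the mean speed in m/s.
- manip.set_joints(angles): joint-space move.
- manip.command_gripper(opening, f_grip=None): finger opening in m; f_grip is the grip in N (None keeps the last); returns when the fingers have stopped.
- manip.hold(seconds).
- manip.solve_ik(position, orientation): joint angles nearest the present ones, or None.
- manip.camera(name): name is "scene" or "top" or "wrist"; returns a dict with "image" (384x512x3 uint8, red, green, blue), "fx", "fy", "cx", "cy" (pixels), "cam_to_world" (4x4, takes a point from camera to world coordinates); the wrist camera has in their place "mount" (4x4, takes a point from camera to tool coordinates, whose origin is the TCP and whose axes are the flange's). Camera axes: x right, y down, z forward; pixel columns grow to the right and rows downward; lengths in m; the calibration is good to about 2 mm. A picture is of the moment at which its call begins: read the wrist's pose just before it. There is no depth.
A pose or a line that the arm cannot do raises manip.IKError and nothing moves.
- manip.sign_off(): hands the job in; it is judged then, once.
Readings, each from a call of its own:
- manip.get_time(): time.
- manip.get_joint_positions(): joint angles.
- manip.get_joint_vel(): joint speeds.
- manip.get_tau(): joint torques, N m.
- manip.get_position(): TCP position.
- manip.get_ee_rot(): TCP orientation.
- manip.get_contact_force(): force on the tool from outside, world axes, zero at the start.
- manip.get_torque(): the same for the moment, N m.
- manip.get_width(): finger opening in m.
- manip.get_grip_force(): force on a finger pad.
Only numpy, scipy, OpenCV 4.12 (cv2) and the standard library are available. Lean on these libraries where they do the work, as an engineer would, in place of code of your own. Each camera call takes 0.05 s, during which the arm holds its last target. There are 200 camera calls.

### The job

Pick up the small steel hot shoe level standing beside the open drawer, set it down gently and right way up on the floor of the drawer and let go, then push the drawer fully shut. Take the steel level, not the black shoe adapter, and do not knock over or shove the zoom lens.

Things in the scene. Friction and masses are not known exactly. Their poses are not given: they have to be found in the camera images.
- level_center (a point): Hot shoe level: bright steel block, green bubble vial on top, 24 (its x) by 20 (its y) by 25 mm high, 35 g, loose on the desk left or right of the open drawer. The point is its centre, 12.5 mm above its underside; z up. Its flat sides start 5 mm above the underside. On the drawer's other side stands a black shoe adapter with a brass stud, not wanted.
- drawer_front (a point): Middle of the flat outer face of the drawer's smoke-plastic front (no handle; 208 mm wide, 6 mm thick, 6 to 60 mm above the desk), 33 mm above the desk. Moves with the drawer. x points the way the drawer shuts, y left along the front, z up. Behind it an empty tray: y -91 to 91 mm, x 6 to 186 mm, floor 11 mm and side walls 45 mm above the desk; only the part outside the organizer is open above.
- drawer (a joint): How far the drawer is open, m: 0 fully shut, starts 0.105 to 0.125. Slides straight with 1 to 2 N, stays where left. The mouth of the fixed organizer (200 mm deep, 212 wide, top 64 mm above the desk) lies 6 mm plus this value behind the drawer front's outer face. Thin filter cases lie on its top, 120 mm or more behind the mouth, up to 86 mm above the desk.
- lens: Short black zoom lens standing beside the organizer, well behind the drawer front; 68 mm across, 72 mm high; origin at the centre of its underside, z up. Must stay standing in its place. Also on the desk, not needed: blue rocket blower, 143 mm high, beside the organizer's other side; white coaster, lens cap, battery, yellow card case.
Not all that is in view belongs to the job. What is shaped like the part that bears level_center but orange is not meant.

How it is judged:
By the outcome, as a careful person would: the job done as asked, in the order asked, and still so for the second after the job is handed in, with the robot touching nothing.
It also fails if it takes over 48 s, if anything falls off the work surface, if the arm or the gripper's body presses on something with over 40 N, if the wrist force passes 120 N, or if a joint passes its speed limit or range.

## Working session

There is one attempt and no reset: what is moved stays moved. The work goes in short steps, each a Python script; the robot and the scene stay as the last script left them, time stands still between calls to the robot, and variables do not carry over. Pictures are saved under pics/ and viewed, at most 10 in all, crops included, and the job is handed in when it is done.

```bash
mkdir -p pics && python3 - <<'E'
from rig import manip
import cv2,numpy as np
for n in("scene","top"):
    c=manip.camera(n); cv2.imwrite(f"pics/{n}0.png",cv2.resize(c["image"][:,:,::-1],(800,600),interpolation=cv2.INTER_CUBIC))
    print(n,c["fx"],c["fy"],c["cx"],c["cy"]);print(np.round(c["cam_to_world"],4).tolist())
print(np.round(manip.camera("wrist")["mount"],4).tolist(), manip.get_ee_rot(), manip.get_time())
E
```

```text
scene 380.5803855664329 380.5803855664329 252.07876630056845 193.22635960930344
[[-0.8184, 0.3114, -0.483, 1.0051], [0.5746, 0.4551, -0.6803, 0.52], [0.008, -0.8342, -0.5514, 0.4768], [0.0, 0.0, 0.0, 1.0]]
top 377.1248211747283 377.1248211747283 255.42202828525072 198.19596166682663
[[0.0221, -0.9869, 0.1596, 0.501], [-0.9997, -0.0202, 0.0137, -0.017], [-0.0103, -0.1599, -0.9871, 0.9502], [0.0, 0.0, 0.0, 1.0]]
[[0.0006, -0.9453, -0.3261, 0.083], [1.0, 0.0007, -0.0, -0.0007], [0.0002, -0.3261, 0.9453, -0.1215], [0.0, 0.0, 0.0, 1.0]] [-3.11628691e+00 -3.88131599e-01  2.07803932e-04] 0.15
```

View pics/top0.png

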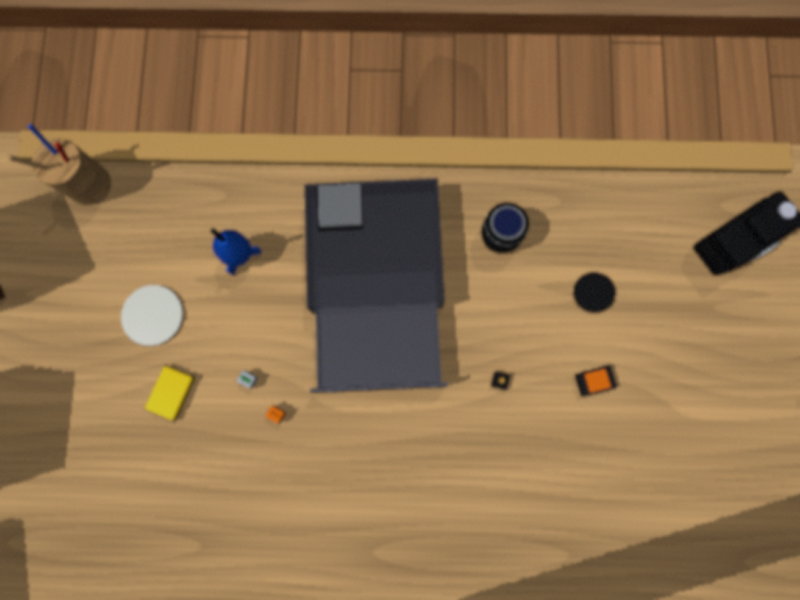

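View pics/scene0.png

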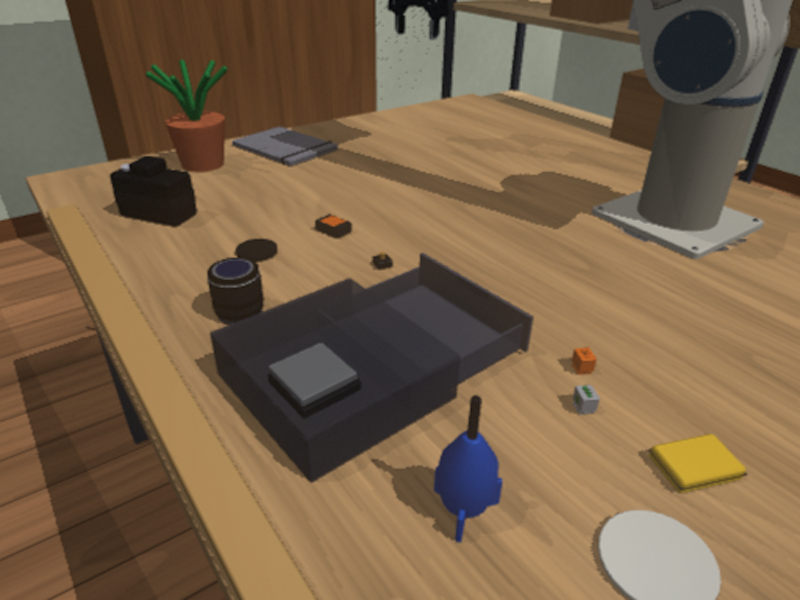

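In the top view, the candidates are the steel level at (247,379), which I choose because it is grey with green on top, the orange look-alike at (276,413) and the black adapter with brass at (501,380). The drawer front runs from (312,390) to (445,385) and the lens is at (505,228).

```bash
cat > h.py <<'E'
from rig import manip
import cv2,numpy as np
from scipy.spatial.transform import Rotation as R
def ray(c,uv,z,T=None):
    T=c["cam_to_world"] if T is None else T
    d=T[:3,:3]@np.array([(uv[0]-c["cx"])/c["fx"],(uv[1]-c["cy"])/c["fy"],1])
    return T[:3,3]+d*(z-T[2,3])/d[2]
def down(yaw):  # tool z down; tool x axis at angle yaw in the world
    return (R.from_euler('z',yaw)*R.from_euler('x',np.pi)).as_rotvec()
def wrist():
    T=np.eye(4);T[:3,3]=manip.get_position();T[:3,:3]=R.from_rotvec(manip.get_ee_rot()).as_matrix()
    c=manip.camera("wrist");return c,T@c["mount"]
E
python3 - <<'E'
from h import *
k=1.5625
c=manip.camera("top")
for n,u,z in[("level",(247,378),.02),("orange",(276,413),.02),("adapter",(501,380),.015),("frontL",(312,391),.06),("frontR",(446,386),.06),("mouthL",(308,309),.064),("mouthR",(443,305),.064),("lens",(508,221),.072)]:
    print(n,np.round(ray(c,np.array(u)/k,z),4))
s=manip.camera("scene")
for n,u,z in[("level",(586,399),.015),("frontL",(528,320),.06),("frontR",(422,255),.06)]:
    print("s",n,np.round(ray(s,np.array(u)/k,z),4))
print(R.from_rotvec(manip.get_ee_rot()).as_matrix().round(3).tolist())
p=ray(c,np.array((247,378))/k,.02)
for y in (0,np.pi/2,-np.pi/2,np.pi): print(y,manip.solve_ik([p[0]-.03,p[1],.25],down(y)))
E
```

```text
level [0.5377 0.2329 0.02  ]
orange [0.4845 0.1842 0.02  ]
adapter [ 0.5434 -0.1669  0.015 ]
frontL [0.5189 0.1232 0.06  ]
frontR [ 0.5307 -0.0774  0.06  ]
mouthL [0.6426 0.1344 0.064 ]
mouthR [ 0.653  -0.0714  0.064 ]
lens [ 0.7852 -0.1699  0.072 ]
s level [0.5355 0.2366 0.015 ]
s frontL [0.528  0.1308 0.06  ]
s frontR [ 0.5358 -0.0719  0.06  ]
[[0.969, 0.245, -0.0], [0.245, -0.969, 0.001], [0.0, -0.001, -1.0]]
0 [ 4.08784667e-01  3.30297767e-01  1.78125699e+00 -4.44089210e-16
  1.03003790e+00  1.97958099e+00]
1.5707963267948966 [ 4.08784667e-01  3.30297767e-01  1.78125699e+00 -4.44089210e-16
  1.03003790e+00  4.08784667e-01]
-1.5707963267948966 None
3.141592653589793 [ 0.40878467  0.33029777  1.78125699  0.          1.0300379  -1.16201166]
```

```bash
python3 - <<'E'
from h import *
manip.move_to([.50,.23,.19],down(np.pi/2))
c,T=wrist();np.savez("w1.npz",T=T,K=[c[k] for k in("fx","fy","cx","cy")])
im=c["image"][:,:,::-1];cv2.imwrite("pics/w1.png",cv2.resize(im,(800,600),interpolation=cv2.INTER_CUBIC))
print(manip.get_time(),manip.get_position())
Ti=np.linalg.inv(T)
q=Ti@np.array([.537,.234,.02,1]);print((c["fx"]*q[0]/q[2]+c["cx"])*1.5625,(c["fy"]*q[1]/q[2]+c["cy"])*1.5625)
E
```

```text
3.475 [0.50031294 0.229471   0.19004114]
455.71547968300104 264.3057136230769
```

View pics/w1.png

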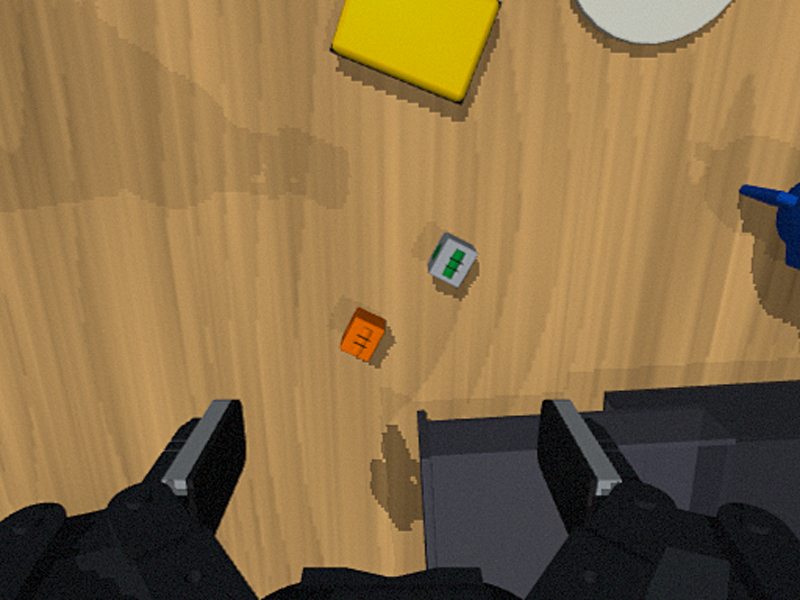

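The close view shows the steel level at (453,261) with a green vial on top. The orange decoy is at (363,335) and the drawer front's left corner at (421,415). I'll take a crop to get the level's corners.

```bash
python3 - <<'E'
import cv2
im=cv2.imread("pics/w1.png");im=im[210:310,390:520]
cv2.imwrite("pics/w1c.png",cv2.resize(im,(780,600),interpolation=cv2.INTER_CUBIC))
E
```

```text
(no output)
```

View pics/w1c.png

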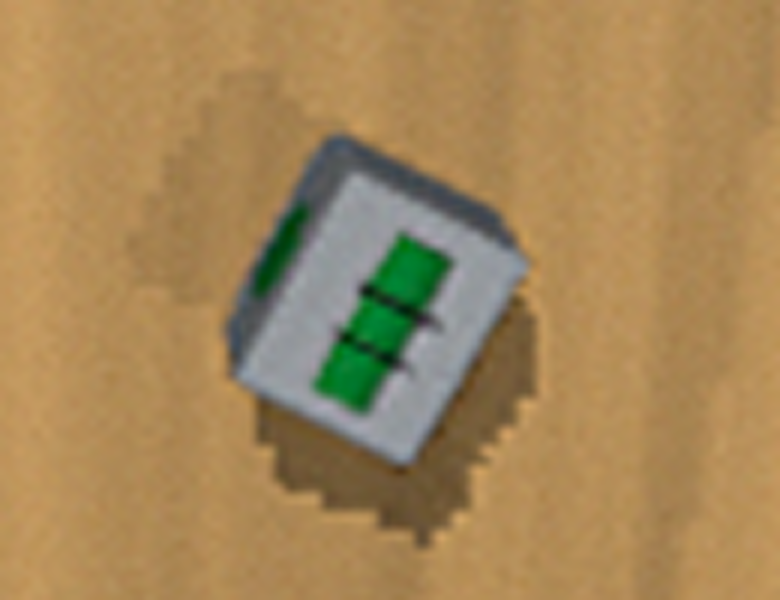

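```bash
python3 - <<'E'
from h import *
d=np.load("w1.npz");T=d["T"];c=dict(zip(("fx","fy","cx","cy"),d["K"]))
P=np.array([ray(c,((390+u/6)/1.5625,(210+v/6)/1.5625),.025,T) for u,v in((352,172),(527,262),(408,464),(238,376))])
e=[np.linalg.norm(P[i]-P[(i+1)%4]) for i in range(4)];ctr=P.mean(0);l=(P[1]-P[2])+(P[0]-P[3]);yaw=np.arctan2(l[1],l[0])
f=ray(c,(421/1.5625,415/1.5625),.06,T)
print(P.round(4).tolist(),np.round(e,4),ctr,np.degrees(yaw),"frontL",f)
yaw=(yaw+np.pi/2)%np.pi-np.pi/2
for k in(0,np.pi,-np.pi):print(np.degrees(yaw+k),manip.solve_ik([ctr[0],ctr[1],.028],down(yaw+k)))
for k in(0,np.pi):print(manip.solve_ik([.585,.04,.045],down(.059+k)))
E
```

```text
[[0.5318, 0.2504, 0.025], [0.5487, 0.2416, 0.025], [0.5383, 0.2215, 0.025], [0.5215, 0.2304, 0.025]] [0.0191 0.0227 0.019  0.0225] [0.53506349 0.23596186 0.025     ] 62.702585484248544 frontL [0.51596777 0.15776339 0.06      ]
62.702585484248544 [ 3.94991742e-01  6.96605188e-01  1.81427241e+00 -4.44089210e-16
  6.30715054e-01  8.71421502e-01]
242.70258548424854 [ 3.94991742e-01  6.96605188e-01  1.81427241e+00 -4.44089210e-16
  6.30715054e-01 -2.27017115e+00]
-117.29741451575146 [ 3.94991742e-01  6.96605188e-01  1.81427241e+00 -4.44089210e-16
  6.30715054e-01 -2.27017115e+00]
[ 4.79739193e-02  6.69082331e-01  1.81042552e+00 -4.44089210e-16
  6.62084801e-01  1.55977025e+00]
[ 0.04797392  0.66908233  1.81042552  0.          0.6620848  -1.58182241]
```

The measured top edges are 19 and 22.5 mm, close to the given 20 and 24. The centre agrees within 4 mm across all three cameras. The wrist pixel for the drawer corner is its bottom corner, which gives (0.519, 0.124) and matches the top view. Now I'll grasp.

```bash
python3 - <<'E'
from h import *
o=down(np.radians(62.7));p=[.5353,.2358]
manip.command_gripper(.05)
manip.move_to(p+[.10],o)
manip.servo_line(p+[.028],rate=.1)
print("F",manip.get_contact_force())
manip.command_gripper(.0,f_grip=25)
print("w",manip.get_width(),manip.get_grip_force(),manip.get_contact_force())
manip.servo_line(p+[.15],rate=.12)
print("w",manip.get_width(),manip.get_grip_force(),manip.get_time())
c,T=wrist();cv2.imwrite("pics/w2.png",cv2.resize(c["image"][:,:,::-1],(800,600)))
E
```

```text
F [-0.26874239  1.00395427  0.9809855 ]
w 0.019433175761335728 25.923652052879333 [-0.76664686 -0.29141922  5.91018581]
w 0.019214498115359458 25.22030085325241 6.8333
```

View pics/w2.png

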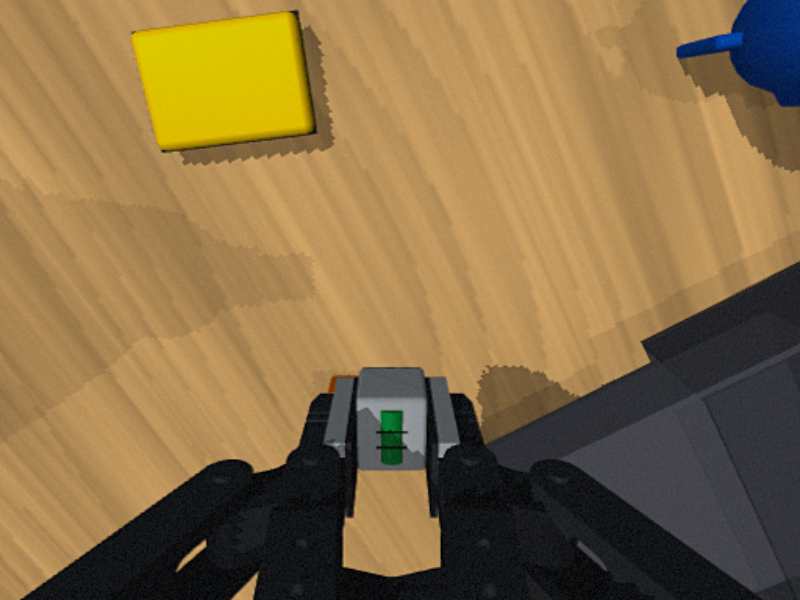

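The level is held upright and centred between the pads at (392,420) in the picture, and the width reads 19.2 mm. Next I'll set it down on the drawer floor.

```bash
python3 - <<'E'
from h import *
o=down(.059);p=[.585,.027]
manip.move_to(p+[.15],o)
manip.servo_line(p+[.050],rate=.12)
manip.hold(.2);f0=manip.get_contact_force()[2];z=.050
while z>.032:
    z-=.0015;manip.servo_line(p+[z],rate=.03)
    f=manip.get_contact_force()[2]-f0
    if f>1.5:break
print("touch z",z,f,manip.get_contact_force(),manip.get_width())
manip.command_gripper(.05)
manip.servo_line(p+[.15],rate=.12)
print(manip.get_time(),manip.get_position())
manip.move_to([p[0]-.01,p[1],.17],o)
c,T=wrist();np.savez("w3.npz",T=T);cv2.imwrite("pics/w3.png",cv2.resize(c["image"][:,:,::-1],(800,600)))
print(manip.get_time())
E
```

```text
touch z 0.03949999999999999 2.212312865535591 [0.20164802 0.23404131 2.18829032] 0.0194991387158846
12.15 [0.58443071 0.0269837  0.14928672]
12.45
```

View pics/w3.png

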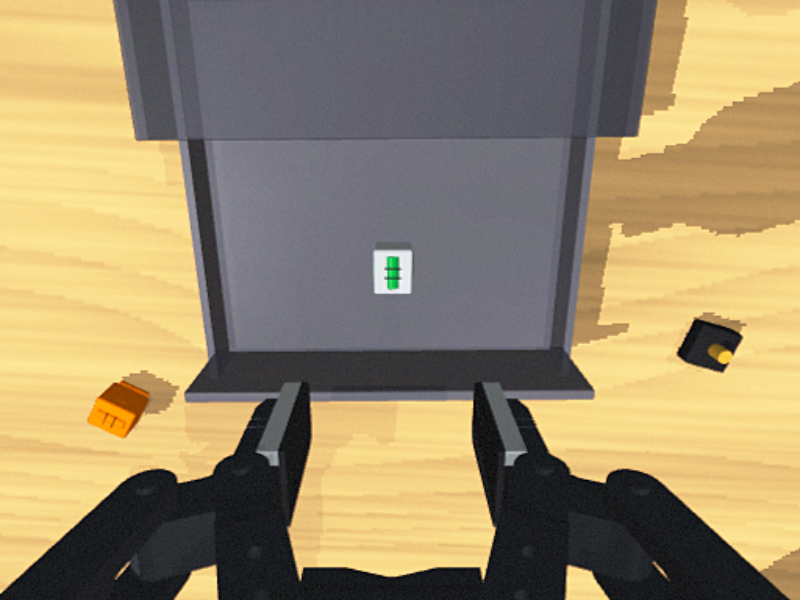

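The level stands upright on the drawer floor at (393,272). The front is square to the tool, with its middle at (390,399). Now I'll push it shut.

```bash
python3 - <<'E'
from h import *
o=down(.059);x=np.array([np.cos(.059),np.sin(.059),0]);m=np.array([.525,.023,.048])
q=lambda s:m+x*s
a=q(-.05)
manip.move_to([a[0],a[1],.15],o)
manip.command_gripper(0)
manip.servo_line(a,rate=.15)
manip.hold(.2);f0=manip.get_contact_force()
manip.servo_line(q(.07),rate=.06)
print(manip.get_time(),(manip.get_contact_force()-f0)@x)
s=.07
while s<.125:
    s+=.002;manip.servo_line(q(s),rate=.04)
    f=-(manip.get_contact_force()-f0)@x
    if f>10:break
print("stop s",s,"f",f,manip.get_position(),manip.get_time())
manip.servo_line(q(s-.06),rate=.1)
b=manip.get_position();manip.servo_line([b[0],b[1],.2],rate=.15)
manip.move_to([b[0]-.03,b[1],.24],o)
c,T=wrist();cv2.imwrite("pics/w4.png",cv2.resize(c["image"][:,:,::-1],(800,600)))
print(manip.get_time())
E
```

```text
16.6583 -0.3176473780245248
stop s 0.11400000000000005 f 15.146042692780775 [0.63478448 0.02951495 0.04770038] 22.1583
24.4417
```

View pics/w4.png

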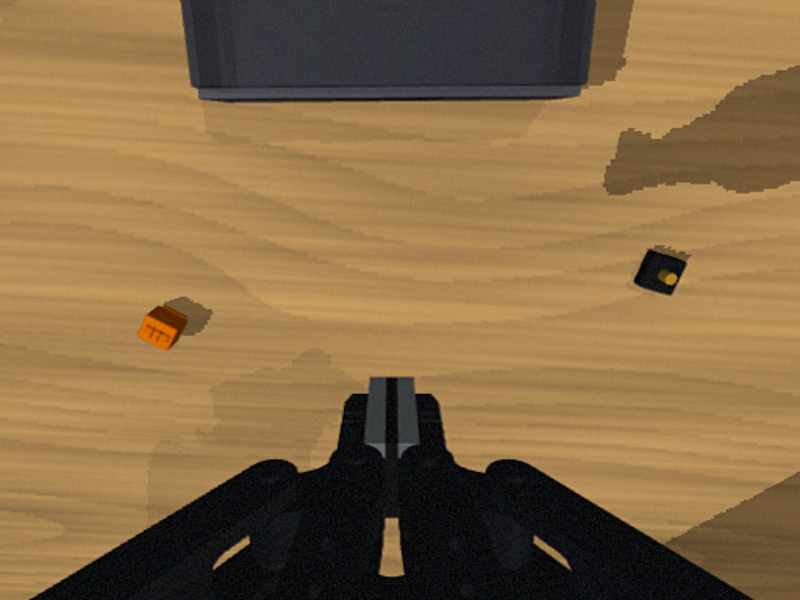

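The front now sits against the organizer: the strip at rows 87–100 is about 6 mm, which is just the front's own thickness. The push ended on a firm 15 N stop. I'll take one last top view before handing in.

```bash
python3 - <<'E'
from h import *
cv2.imwrite("pics/t2.png",cv2.resize(manip.camera("top")["image"][80:300,100:420,::-1],(800,550),interpolation=cv2.INTER_CUBIC))
E
```

```text
(no output)
```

View pics/t2.png

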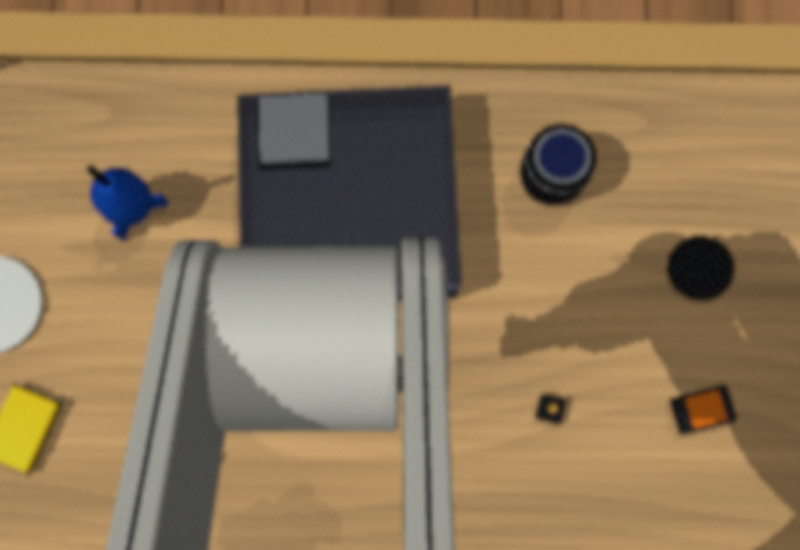

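The lens still stands in its place at (560,160) in the crop, and the organizer, adapter and blower haven't moved. Handing in.

```bash
python3 -c "
from rig import manip
print(manip.sign_off())"
```

```text
the job is handed in; nothing more can be done
None
```

I set the steel level upright on the drawer floor, let go of it, pushed the drawer shut until it hit a firm stop, left the lens untouched, and handed the job in at about 24.5 s.

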